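# Stand the fallen lantern up and return it to the lane

### The job

One solar lantern has fallen over on the bench. Stand it upright fully on the round green mat and let go, to see that it stands steady; then take it by its black top handle, lift it and stand it in the free place of the lane, on the yellow square, squared up with its neighbours, and let go. Do not drop it, and do not tip or shift the other lanterns.

Things in the scene. Friction and masses are not known exactly. Their poses are not given: they have to be found in the camera images.
- lantern: The fallen lantern, 174 mm tall, 0.3 to 0.55 kg, mass centre 30 mm up. Origin: centre of its underside; z runs from foot to handle. Red 80 x 80 mm foot (z 0 to 20 mm), red dome 76 to 42 mm across (z 20 to 56). At the start it lies at rest on its local +x side, z pointing to world +y within 0.4 rad and dipping 0.15 rad. Set on a foot edge within 0.5 rad of upright it rocks upright.
- tube (a point): On the fallen lantern's axis, 87 mm from its underside (local z), lantern axes. Middle of the part of the clear tube, 40 mm across (z 56 to 130), that can be pinched. Above it a white cap, 44 mm across (z 130 to 136). Pinched here by a gripper pointing straight down, the wide handle keeps the lantern from swinging upright; a gripper leaning in the plane of the axis has room.
- handle (a point): On the fallen lantern's axis, 155 mm from its underside: middle of the solid black plate-like top handle, 14 mm thick (lantern x), 92 mm wide (lantern y), 38 mm high (z 136 to 174). While the lantern lies, the wide faces look up and down, so the handle cannot be pinched; once it stands, it is pinched from above across the 14 mm.
- mat: Green round rubber mat fixed to the bench, 180 mm across, 4 mm thick. Origin at the centre of its underside (bench height).
- lane: Plywood tray fixed to the bench, 470 mm along its y, 116 mm along its x, -x side towards the robot. Origin: centre of its underside. Floor 6 mm above the bench; 8 mm thick aluminium rails all round, tops 26 mm above the bench, 100 mm clear between the long ones. Four places in a row 110 mm apart along y, three taken by standing lanterns.
- gap: Yellow 60 x 60 mm sticker on the lane's floor marking the free place, one of the two middle ones, between two standing lanterns. Origin at its centre, 6 mm above the bench. The lantern belongs centred here, its handle's width across the lane (lantern y along lane x, either way round). About 140 mm is clear between the neighbours' feet.
- neighbour_a: One of the three standing lanterns in the lane, not to be disturbed, identical to the fallen one (at the lane's -y end). Origin at the centre of the underside of its foot, on the lane's floor; local z up, handle across the lane.
- neighbour_b: One of the three standing lanterns in the lane, not to be disturbed, identical to the fallen one (at a middle place). Origin at the centre of the underside of its foot, on the lane's floor; local z up, handle across the lane.
- neighbour_c: One of the three standing lanterns in the lane, not to be disturbed, identical to the fallen one (at the lane's +y end). Origin at the centre of the underside of its foot, on the lane's floor; local z up, handle across the lane.

How it is judged:
On the way, in this order (a step that is already met when the one before it is completed fails the run):
1. the lantern stands upright (within 0.06 rad), still, wholly on the mat (within 42 mm of its centre), let go (angle between lantern's own z axis and vertical below 0.06 rad and contact force between the fingers and lantern below 0.05 N and linear speed of lantern below 0.02 m/s and angular speed of lantern below 0.1 rad/s and horizontal distance between lantern and mat below 0.042 m and height (world z) of lantern below 0.01 m), for 0.3 s.
2. the lantern is lifted at least 15 mm off the mat, held by its top handle (fingers around local z above 136 mm) (z of the grasp point in the frame of lantern above 0.136 m and contact force between the fingers and lantern above 1 N and height (world z) of lantern above 0.019 m), for 0.1 s.
At the end, for the whole second after the job is handed in: The lantern stands upright (within 0.06 rad) and at rest on the lane's floor, its foot within 25 mm of the centre of the yellow square, its handle across the lane within 0.2 rad (angle between lantern's own z axis and vertical below 0.06 rad and linear speed of lantern below 0.02 m/s and angular speed of lantern below 0.1 rad/s and horizontal distance between lantern and gap below 0.025 m and height (world z) of lantern below 0.012 m and angle between the y axis of lantern and the x axis of lane, either way round below 0.2 rad); the robot touches nothing.
It fails at once if neighbour a (a standing lantern) tipped over 0.25 rad or shifted more than 20 mm (angle between neighbour_a's own z axis and vertical above 0.25 rad or distance of neighbour_a from where it was at the start of the episode above 0.02 m).
It fails at once if neighbour b (a standing lantern) tipped over 0.25 rad or shifted more than 20 mm (angle between neighbour_b's own z axis and vertical above 0.25 rad or distance of neighbour_b from where it was at the start of the episode above 0.02 m).
It fails at once if neighbour c (a standing lantern) tipped over 0.25 rad or shifted more than 20 mm (angle between neighbour_c's own z axis and vertical above 0.25 rad or distance of neighbour_c from where it was at the start of the episode above 0.02 m).
It fails at once if the lantern was dropped: falling at over 0.5 m/s (about 13 mm of free fall) out of the gripper's hold while more upright than lying (contact force between the fingers and lantern below 0.01 N and linear speed of lantern above 0.5 m/s and angle between lantern's own z axis and vertical below 1.2 rad).
It also fails if it takes over 58 s, if anything falls off the work surface, if the arm or the gripper's body presses on something with over 40 N, if the wrist force passes 120 N, or if a joint passes its speed limit or range.

### The arm

A 6-joint arm with a two-finger parallel gripper is mounted at the origin on the work surface. World frame = base frame: x ahead of the robot, y to its left, z up, the work surface at z = 0. Lengths are in m, angles in rad, forces in N, time in s.
With the tool pointing down it reaches from about 0.375 to 0.9 m from the base axis. Payload 3.1 kg.
Tool frame: the origin (TCP) lies where the fingers leave the gripper's body, on its centre line; the fingertips stand 73 mm ahead of it and the grasp point (between the pads) lies 54 mm ahead of it; z points along the fingers, y is the line along which they close (so a half turn about z gives the same grasp; the last joint's range is limited). The gripper opens to 85 mm and grips with 20 to 120 N. Pads are 22 mm wide; open, the fingers measure 114 mm over their backs; the gripper's body (76 mm by 85 mm) begins 54 mm behind the grasp point. The pads swing forward as they close: fully open they stand 13 mm farther back than shut.
Start: joints at [0.968, 0.527, 1.433, -0, 1.181, -0.178], TCP at [0.258, 0.569, 0.304] pointing down, gripper open.
Joint ranges: [-3.08, 3.08], [-0.75, 2.2], [0.22, 2.44], [-1.43, 4.57], [0, 2.65], [-2.85, 2.85]. Speed limits (rad/s): [2.79, 2.79, 3.14, 3.14, 3.14, 3.14].

### API

Orientations are given as a unit quaternion [x, y, z, w].
In Python, from station import manip gives the robot as it stands.
- The arm moves only by the shell command python3 -m crank 'ROWS' [FORCE]. ROWS is JSON, a list of rows, each an object with "dp": the shift along the tool's x, y, z normalised to -1 to 1, where 1 is 50 cm, a list of three; "delta_rot": the turn, a rotation vector about the tool's x, y, z normalised to -1 to 1, where 1 is 2 pi rad, a list of three; "fingers": the opening, from -1 (shut) to 1 (fully open). A call has 1 to 12 rows; each row shifts and turns the commanded pose from where the row before left it, along the tool's axes as they then stand; what a row does not reach is not made up. A row lasts 1/12 s, in which the tool goes at most 41.7 mm and 7.16 degrees, less where a joint would pass 70% of its speed; a pose out of reach is approached as far as the arm can. A call with a number of a shift or a turn outside -1 to 1 is refused whole. A call with a gripper value outside its range is refused whole. The fingers move at their own pace and stop on an object; FORCE is the grip in N (left out, the last holds). Time passes only in rows, so rows that do not move let the fingers close. It gives the time, the measured TCP pose, the force, the opening and the grip force at its end, in the units of the state.
- manip.sense(): the state, without advancing time (a new reading comes with each control period).
- manip.snapshot(name): name is "side" or "top" or "wrist"; returns (picture, depth): 420x560x3 uint8, red, green, blue; 420x560 float32, m along the optical axis (not along the pixel's ray), 0 where there is no reading.
- manip.camera_model(name): a dict with "fx", "fy", "cx", "cy" (pixels), "origin" and "attitude" of the camera in the world. Camera axes: x right, y up, looking along -z (the intrinsics and any distortion apply to the point x, -y, -z); pixel columns grow to the right and rows downward; lengths in m; the calibration is good to about 2 mm. A picture is of the moment at which its call begins: read the wrist's pose just before it. camera_model takes no time and is no camera call; for the wrist camera it gives the pose at the moment of the call.
- manip.sign_off(): hands the job in; it is judged then, once.
The state is a dict: "t": time; "q": joint angles; "qd": joint speeds; "tau": joint torques, N m; "tcp_pos": TCP position; "tool_rot": TCP orientation; "force": force on the tool from outside, world axes, zero at the start; "ft_torque": the same for the moment, N m; "finger_gap": opening from 0.0 (shut) to 1.0 (fully open); "gripper_force": force on a finger pad.
Only numpy, scipy, OpenCV 4.12 (cv2) and the standard library are available. Lean on these libraries where they do the work, as an engineer would, in place of code of your own. Each camera call takes 0.05 s, during which the arm holds its last target. There are 200 camera calls.

## Working session

There is one attempt and no reset: what is moved stays moved. The work goes in short steps, Python scripts to look and compute and a shell command to move; the robot and the scene stay as the last step left them, time stands still between calls to the robot, and variables do not carry over. Pictures are saved under pics/ and viewed, at most 10 in all, crops included, and the job is handed in when it is done.

```bash
ls; mkdir -p pics
cat > h.py <<'E'
import numpy as np, cv2
from scipy.spatial.transform import Rotation as R
from station import manip
def cam(name):
    c=manip.camera_model(name); p,d=manip.snapshot(name); return c,p,d
def rot(c):
    a=np.array(c["attitude"],float)
    return a if a.shape==(3,3) else R.from_quat(a).as_matrix()
def pts(c,d):
    v,u=np.mgrid[0:d.shape[0],0:d.shape[1]]
    P=np.stack([(u-c["cx"])/c["fx"]*d,-(v-c["cy"])/c["fy"]*d,-d],-1)
    return P@rot(c).T+np.array(c["origin"])
E
python3 - <<'E'
from h import *
for n in("top","side"):
    c,p,d=cam(n); print(n,c); cv2.imwrite(f"pics/{n}0.png",p[...,::-1]); np.savez(f"{n}0.npz",p=p,d=d,P=pts(c,d))
s=manip.sense(); print(s)
a=cv2.imread("pics/top0.png")
E
```

```text
pics
top {'fx': 459.8971444992341, 'fy': 459.8971444992341, 'cx': 285.5578090074937, 'cy': 207.19279117798567, 'origin': array([0.3956164 , 0.02629987, 1.0027689 ]), 'attitude': array([-0.06198477,  0.06089085,  0.70544204, -0.70342144])}
side {'fx': 385.734035909568, 'fy': 385.734035909568, 'cx': 279.37763545970677, 'cy': 210.37668926977761, 'origin': array([ 0.11824606, -0.52149202,  0.71003164]), 'attitude': array([ 0.38955797, -0.13181638, -0.31031256,  0.85707359])}
{'t': 0.1, 'q': array([ 9.67490058e-01,  5.28411282e-01,  1.43377368e+00, -1.79476843e-05,
        1.18142199e+00, -1.78505769e-01]), 'qd': array([-0.00057092, -0.00201407, -0.00250461,  0.00168009, -0.00111108,
       -0.00097374]), 'tau': array([-3.64418302e-04, -4.43305957e+01, -1.78585374e+01, -2.51581214e-04,
        3.90310830e-03, -3.09403649e-07]), 'tcp_pos': array([0.25727439, 0.56903534, 0.3030081 ]), 'tool_rot': array([ 2.10803371e-01,  9.77527966e-01, -9.34332602e-04, -3.76076154e-04]), 'force': array([ 0.61130919,  0.17804959, -0.12351495]), 'ft_torque': array([-0.00336111,  0.04811937, -0.00974548]), 'gripper_force': 0.0, 'finger_gap': 0.9978136468147215}
```

View pics/top0.png

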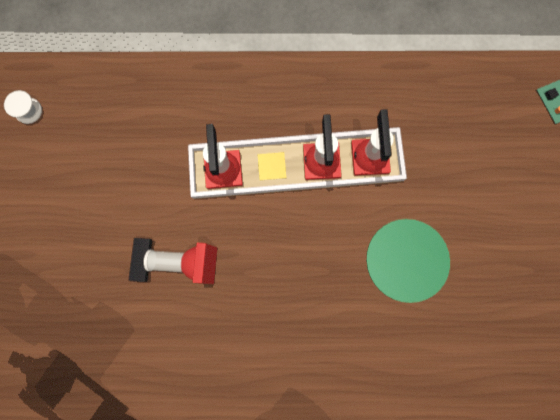

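View pics/side0.png

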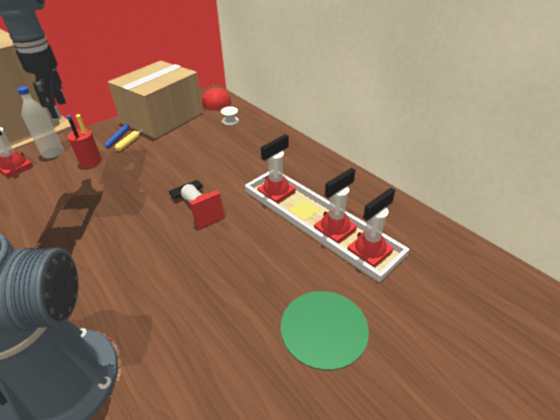

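Run:
```python
from h import *
for n in("top","side"):
    z=np.load(f"{n}0.npz"); p,P,d=z["p"],z["P"],z["d"]
    hsv=cv2.cvtColor(p,cv2.COLOR_RGB2HSV); H,S,V=hsv[...,0],hsv[...,1],hsv[...,2]
    M={"red":((H<8)|(H>172))&(S>120)&(V>60),"green":(H>40)&(H<85)&(S>80)&(V>40),"yellow":(H>20)&(H<35)&(S>140)&(V>120),"black":(V<50)}
    for k,m in M.items():
        m=(m&(d>0)).astype(np.uint8); nn,l,st,ce=cv2.connectedComponentsWithStats(m)
        for i in range(1,nn):
            if st[i,4]>60:
                q=P[l==i]; print(n,k,st[i],ce[i].round(),"med",np.median(q,0).round(3),"lo",np.percentile(q,2,0).round(3),"hi",np.percentile(q,98,0).round(3))
```

```text
top red [351 138  40  38 855] [367. 160.] med [ 0.66  -0.142  0.038] lo [ 0.641 -0.198  0.019] hi [ 0.718 -0.121  0.063]
top red [303 143  38  37 861] [320. 165.] med [ 0.651 -0.04   0.038] lo [ 0.631 -0.09   0.02 ] hi [ 0.707 -0.013  0.064]
top red [204 150  39  39 870] [225. 173.] med [0.633 0.149 0.037] lo [0.612 0.127 0.018] hi [0.693 0.203 0.064]
top red [ 181  242   37   43 1219] [200. 263.] med [0.446 0.198 0.068] lo [ 0.408  0.179 -0.   ] hi [0.485 0.239 0.083]
top green [538  82  22  31 182] [549.  98.] med [ 0.821 -0.578  0.005] lo [ 0.793 -0.6    0.002] hi [ 0.859 -0.557  0.011]
top green [ 367  219   83   83 5342] [408. 260.] med [ 0.454 -0.236  0.004] lo [ 0.376 -0.316  0.   ] hi [ 0.535 -0.156  0.008]
top black [545  89  13  11  84] [551.  94.] med [ 0.828 -0.574  0.019] lo [ 0.818 -0.586  0.01 ] hi [ 0.837 -0.568  0.022]
top black [378 112  12  48 182] [382. 138.] med [ 0.673 -0.154  0.169] lo [ 0.636 -0.163  0.153] hi [ 0.721 -0.151  0.18 ]
top black [211 127   7  48 109] [215. 153.] med [0.643 0.16  0.171] lo [0.609 0.156 0.154] hi [0.693 0.165 0.18 ]
side red [   35
[... 1072 characters left out ...]
48   72 1352] [44. 76.] med [0.251 0.535 0.354] lo [0.222 0.5   0.258] hi [0.288 0.611 0.404]
side black [262 136  26  24 323] [274. 147.] med [0.649 0.161 0.167] lo [0.611 0.156 0.15 ] hi [0.697 0.168 0.182]
side black [325 169  30  28 341] [339. 183.] med [ 0.667 -0.058  0.168] lo [ 0.629 -0.061  0.149] hi [ 0.714 -0.05   0.181]
side black [170 188  11  11  62] [176. 193.] med [0.423 0.335 0.026] lo [0.412 0.321 0.017] hi [0.443 0.351 0.029]
side black [364 189  30  31 318] [378. 205.] med [ 0.674 -0.166  0.168] lo [ 0.639 -0.169  0.15 ] hi [ 0.723 -0.157  0.181]
side black [  45  254   32   67 1398] [ 61. 288.] med [ 0.088 -0.067  0.278] lo [ 0.065 -0.097  0.238] hi [ 0.112 -0.031  0.313]
```

Top view: the fallen lantern is at about (130–215, 240–283) px with its handle to the left. The mat is at (408, 260) and the yellow square at (272, 165). Next I measure the lantern's axis and the sticker.

Run:
```python
from h import *
z=np.load("top0.npz"); p,P,d=z["p"],z["P"],z["d"]
hsv=cv2.cvtColor(p,cv2.COLOR_RGB2HSV)
print(hsv[165,272])
m=np.abs(hsv.astype(int)-hsv[165,272])
mm=(m[...,0]<5)&(m[...,1]<50)&(m[...,2]<50); mm[:, :250]=0; mm[:,295:]=0; mm[:140]=0;mm[190:]=0
q=P[mm]; print("gap",mm.sum(),np.median(q,0),(q.min(0)+q.max(0))/2)
print(cv2.minAreaRect((q[:,:2]*1000).astype(np.float32)))
for n in("top","side"):
    z=np.load(f"{n}0.npz"); P=z["P"]
    m=(P[...,0]>.35)&(P[...,0]<.53)&(P[...,1]>.165)&(P[...,1]<.42)&(P[...,2]>.012)&(z["d"]>0)
    q=P[m]; print(n,len(q))
    for a in np.arange(.17,.4,.012):
        s=q[(q[:,1]>=a)&(q[:,1]<a+.012)]
        if len(s)>5: print(f"{a+.006:.3f}",len(s),"x",s[:,0].min().round(3),s[:,0].max().round(3),"mid",((s[:,0].min()+s[:,0].max())/2).round(3),"z",s[:,2].max().round(3))
```

```text
[ 25 131 255]
gap 761 [0.66476107 0.0597623  0.0067488 ] [0.54699117 0.05890097 0.50164389]
((546.3189697265625, 48.84455871582031), (304.1480712890625, 61.64018630981445), 4.879300594329834)
top 2570
0.176 50 x 0.427 0.484 mid 0.455 z 0.033
0.188 418 x 0.406 0.485 mid 0.446 z 0.085
0.200 239 x 0.406 0.485 mid 0.446 z 0.084
0.212 165 x 0.408 0.481 mid 0.445 z 0.082
0.224 160 x 0.412 0.478 mid 0.445 z 0.078
0.236 99 x 0.419 0.472 mid 0.445 z 0.068
0.248 104 x 0.431 0.469 mid 0.45 z 0.056
0.260 101 x 0.431 0.469 mid 0.45 z 0.056
0.272 111 x 0.431 0.471 mid 0.451 z 0.053
0.284 104 x 0.433 0.471 mid 0.452 z 0.052
0.296 106 x 0.433 0.471 mid 0.452 z 0.048
0.308 102 x 0.434 0.476 mid 0.455 z 0.047
0.320 211 x 0.409 0.5 mid 0.454 z 0.046
0.332 231 x 0.411 0.502 mid 0.456 z 0.031
0.344 232 x 0.411 0.502 mid 0.456 z 0.03
0.356 137 x 0.411 0.502 mid 0.456 z 0.029
side 1286
0.176 54 x 0.437 0.487 mid 0.462 z 0.039
0.188 616 x 0.407 0.488 mid 0.447 z 0.084
0.200 122 x 0.408 0.487 mid 0.447 z 0.084
0.212 44 x 0.409 0.49 mid 0.45 z 0.082
0.224 13 x 0.435 0.463 mid 0.449 z 0.076
0.248 7 x 0.438 0.454 mid 0.446 z 0.055
0.260 28 x 0.434 0.467 mid 0.45 z 0.053
0.272 37 x 0.434 0.468 mid 0.451 z 0.052
0.284 36 x 0.435 0.471 mid 0.453 z 0.049
0.296 34 x 0.435 0.472 mid 0.453 z 0.048
0.308 34 x 0.436 0.468 mid 0.452 z 0.046
0.320 112 x 0.412 0.503 mid 0.457 z 0.046
0.332 47 x 0.412 0.503 mid 0.457 z 0.03
0.344 57 x 0.412 0.503 mid 0.457 z 0.028
0.356 41 x 0.413 0.504 mid 0.459 z 0.027
```

```bash
cat >> h.py <<'E'
import sys
def to(target, rv=None):
    """print dp total (tool axes, normalised) and rows to bring TCP to target; optional target rotation matrix"""
    s=manip.sense(); Rt=R.from_quat(s["tool_rot"]); d=Rt.inv().apply(np.array(target)-s["tcp_pos"])
    print("t",round(s["t"],2),"tcp",np.round(s["tcp_pos"],4),"q",np.round(s["q"],3),"gap",round(s["finger_gap"],3),"F",np.round(s["force"],1))
    print("tool mm",(d*1000).round(1),"norm",(d/.5).round(4),"rows>=",np.linalg.norm(d)/.0417)
    if rv is not None:
        w=(Rt.inv()*R.from_matrix(rv)).as_rotvec(); print("rot tool deg",np.degrees(w).round(2),"norm",(w/2/np.pi).round(4))
    open("log.txt","a").write(repr((list(s["q"]),list(s["tcp_pos"]),list(s["tool_rot"])))+"\n")
def grip(yaw,lean):
    """tool matrix: tool x horizontal along yaw before leaning; lean<0 body over +x side"""
    x=np.array([np.cos(yaw),np.sin(yaw),0]); z=np.array([0,0,-1.]); y=np.cross(z,x)
    return np.stack([x,y,z],1)@R.from_euler("y",lean).as_matrix()
E
python3 -c "
from h import *
to([0,0,0])"
python3 -m crank '[{"dp":[0,0,0],"delta_rot":[0,0,0.0194],"fingers":1},{"dp":[0,0,0],"delta_rot":[0,0,0.0194],"fingers":1},{"dp":[0,0,0],"delta_rot":[0,0,0.0194],"fingers":1},{"dp":[0,0,0],"delta_rot":[0,0,0.0194],"fingers":1},{"dp":[0,0,0],"delta_rot":[0,0,0.0194],"fingers":1},{"dp":[0,0,0],"delta_rot":[0,0,0.0194],"fingers":1},{"dp":[0,0,0],"delta_rot":[0,0,0.0194],"fingers":1},{"dp":[0,0,0],"delta_rot":[0,0,0.0194],"fingers":1},{"dp":[0,0,0],"delta_rot":[0,0,0.0194],"fingers":1},{"dp":[0,0,0],"delta_rot":[0,0,0.0194],"fingers":1},{"dp":[0,0,0],"delta_rot":[0,0,0],"fingers":1}]' 60
python3 -c "
from h import *
print(R.from_quat(manip.sense()['tool_rot']).as_matrix().round(3))
to([.455,.30,.25],grip(1.495,0))"
```

```text
t 0.1 tcp [0.2573 0.569  0.303 ] q [ 0.967  0.528  1.434 -0.     1.181 -0.179] gap 0.998 F [ 0.6  0.2 -0.1]
tool mm [-2.000e-01 -6.239e+02  3.042e+02] norm [-4.0000e-04 -1.2478e+00  6.0850e-01] rows>= 16.645609564684637
t: 1.02
tcp_pos: [0.2574, 0.5692, 0.3034]
tool_rot: [0.733, 0.68, -0.001, 0.0]
force: [-0.6, 0.7, 0.1]
finger_gap: 0.999
gripper_force: 0.0
[[ 0.075  0.997 -0.001]
 [ 0.997 -0.075 -0.001]
 [-0.001 -0.001 -1.   ]]
t 1.02 tcp [0.2574 0.5692 0.3034] q [0.967 0.528 1.433 0.    1.181 1.042] gap 0.999 F [-0.6  0.7  0.1]
tool mm [-253.6  217.3   53.5] norm [-0.5071  0.4346  0.107 ] rows>= 8.10978784195432
rot tool deg [-0.04  0.06  0.04] norm [-0.0001  0.0002  0.0001]
```

```bash
python3 -m crank '[{"dp":[-0.051,0.0435,0.0107],"delta_rot":[0,0,0],"fingers":1},{"dp":[-0.051,0.0435,0.0107],"delta_rot":[0,0,0],"fingers":1},{"dp":[-0.051,0.0435,0.0107],"delta_rot":[0,0,0],"fingers":1},{"dp":[-0.051,0.0435,0.0107],"delta_rot":[0,0,0],"fingers":1},{"dp":[-0.051,0.0435,0.0107],"delta_rot":[0,0,0],"fingers":1},{"dp":[-0.051,0.0435,0.0107],"delta_rot":[0,0,0],"fingers":1},{"dp":[-0.051,0.0435,0.0107],"delta_rot":[0,0,0],"fingers":1},{"dp":[-0.051,0.0435,0.0107],"delta_rot":[0,0,0],"fingers":1},{"dp":[-0.051,0.0435,0.0107],"delta_rot":[0,0,0],"fingers":1},{"dp":[-0.051,0.0435,0.0107],"delta_rot":[0,0,0],"fingers":1},{"dp":[0,0,0],"delta_rot":[0,0,0],"fingers":1}]' && python3 -c "
from h import *
to([.455,.30,.25],grip(1.495,0))"
python3 -m crank '[{"dp":[0,0,0],"delta_rot":[0,-0.0191,0],"fingers":1},{"dp":[0,0,0],"delta_rot":[0,-0.0191,0],"fingers":1},{"dp":[0,0,0],"delta_rot":[0,-0.0191,0],"fingers":1},{"dp":[0,0,0],"delta_rot":[0,-0.0191,0],"fingers":1},{"dp":[0,0,0],"delta_rot":[0,-0.0191,0],"fingers":1},{"dp":[0,0,0],"delta_rot":[0,0,0],"fingers":1}]'
python3 - <<'E'
from h import *
T=grip(1.495,-.6); to(np.array([.45,.268,.028])-.054*T[:,2],T)
c,p,d=cam("wrist"); cv2.imwrite("pics/w1.png",p[...,::-1])
# fit kinematics
from scipy.optimize import least_squares
L=[eval(l) for l in open("log.txt")]
print(T.round(3)); 
for q,p_,r in L: print(np.round(q,3),np.round(p_,4),R.from_quat(r).as_matrix()[:,2].round(3))
E
```

```text
t: 1.93
tcp_pos: [0.4593, 0.2951, 0.2494]
tool_rot: [0.733, 0.68, -0.0, 0.001]
force: [0.3, -0.6, 0.1]
finger_gap: 1.0
gripper_force: 0.0
t 1.93 tcp [0.4593 0.2951 0.2494] q [ 0.367  0.495  1.687 -0.003  0.96   0.444] gap 1.0 F [ 0.3 -0.6  0.1]
tool mm [ 4.6 -4.6 -0.6] norm [ 0.0092 -0.0092 -0.0012] rows>= 0.15660144148704064
rot tool deg [0.06 0.12 0.05] norm [0.0002 0.0003 0.0001]
t: 2.43
tcp_pos: [0.4552, 0.3016, 0.2484]
tool_rot: [0.697, 0.652, -0.218, 0.202]
force: [0.5, 0.7, -0.3]
finger_gap: 0.997
gripper_force: 0.0
t 2.43 tcp [0.4552 0.3016 0.2484] q [ 0.568  0.65   1.498 -0.479  1.405  0.815] gap 0.997 F [ 0.5  0.7 -0.3]
tool mm [ 96.9  -2.1 146.8] norm [ 0.1939 -0.0042  0.2936] rows>= 4.218853166450089
rot tool deg [0.11 0.16 0.5 ] norm [0.0003 0.0005 0.0014]
[[ 0.062  0.997 -0.043]
 [ 0.823 -0.076 -0.563]
 [-0.565  0.    -0.825]]
[ 0.967  0.528  1.434 -0.     1.181 -0.179] [0.2573 0.569  0.303 ] [-0.001 -0.002 -1.   ]
[0.967 0.528 1.433 0.    1.181 1.042] [0.2574 0.5692 0.3034] [-0.001 -0.001 -1.   ]
[ 0.367  0.495  1.687 -0.003  0.96   0.444] [0.4593 0.2951 0.2494] [ 0.001 -0.002 -1.   ]
[ 0.568  0.65   1.498 -0.479  1.405  0.815] [0.4552 0.3016 0.2484] [-0.041 -0.565 -0.824]
```

View pics/w1.png

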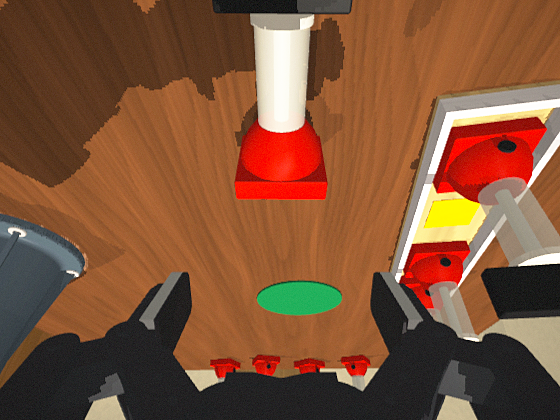

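```bash
cat > kin.py <<'E'
from h import *
from scipy.optimize import least_squares
E=lambda a,t: R.from_euler(a,t).as_matrix()
D=lambda t: np.array([np.sin(t),0,np.cos(t)])
def fk(q,k):
    Rm=E("z",q[0])@E("y",q[1]+q[2])@E("z",q[3])@E("y",q[4])@E("z",q[5])
    p=E("z",q[0])@(np.array([k[5],k[4],k[0]])+k[1]*D(q[1])+k[2]*D(q[1]+q[2]))+k[3]*Rm[:,2]
    return p,Rm
L=[eval(l) for l in open("log.txt")]
f=lambda k: np.concatenate([fk(q,k)[0]-p for q,p,r in L]+[1e-3*(k-K0)])
K0=np.array([.3,.4,.4,.2,.11,0])
K=least_squares(f,K0).x
lo=np.array([-3.08,-.75,.22,-1.43,0,-2.85]);hi=np.array([3.08,2.2,2.44,4.57,2.65,2.85])
def ik(p,Rm,seeds=12,q0=None):
    best=None; rng=np.random.default_rng(0)
    for i in range(seeds):
        s=q0 if (q0 is not None and i==0) else rng.uniform(lo,hi)
        def g(q):
            a,b=fk(q,K); return np.r_[5*(a-p),R.from_matrix(Rm.T@b).as_rotvec()]
        r=least_squares(g,np.clip(s,lo+1e-3,hi-1e-3),bounds=(lo,hi))
        if best is None or r.cost<best.cost-1e-9: best=r
    return best.x,best.cost
E
python3 - <<'E'
from kin import *
print(K.round(4), np.abs(f(K)[:-6]).max())
q,p,r=L[3]; print((fk(q,K)[1]-R.from_quat(r).as_matrix()).round(3))
q0=np.array(L[3][0])
for al in(-.8,-.6):
    T=grip(1.495,al); g=np.array([.45,.268,.028]); print("grasp",al,*[np.round(v,3) for v in ik(g-.054*T[:,2],T,6,q0)])
for lean in (1.12,.9):
  for yaw in (0,.4,.8,1.2,1.57,2.2):
    T=grip(yaw,lean); g=np.array([.454,-.237,.095]); print(lean,yaw,*[np.round(v,3) for v in ik(g-.054*T[:,2],T,8)])
E
```

```text
[ 0.2036  0.5658  0.3924  0.2347  0.1122 -0.0418] 0.012364964856612148
[[-1.051 -0.944 -0.   ]
 [-0.754  0.889 -0.   ]
 [ 0.57  -0.564  0.   ]]
grasp -0.8 [ 0.625  0.937  1.543 -0.605  1.303  2.633] 0.0
grasp -0.6 [ 0.571  0.849  1.638 -0.528  1.107  2.567] 0.0
1.12 0 [-1.247  0.74   2.44   1.815  1.095  0.003] 0.009
1.12 0.4 [-1.289  0.765  2.289  1.411  1.132  0.096] 0.0
1.12 0.8 [-1.223  0.811  2.012  1.009  1.276  0.299] 0.0
1.12 1.2 [-1.115  0.884  1.744  0.726  1.491  0.371] 0.0
1.12 1.57 [-0.998  0.958  1.518  0.515  1.696  0.345] 0.0
1.12 2.2 [-0.784  1.059  1.236  0.153  1.958  0.127] 0.0
0.9 0 [-1.148  0.607  2.44   1.896  0.852  0.13 ] 0.0
0.9 0.4 [-1.203  0.645  2.256  1.355  0.93   0.301] 0.0
0.9 0.8 [-1.16   0.708  2.018  0.946  1.105  0.431] 0.0
0.9 1.2 [-1.072  0.785  1.782  0.666  1.321  0.443] 0.0
0.9 1.57 [-0.97   0.856  1.584  0.461  1.512  0.375] 0.0
0.9 2.2 [-0.777  0.949  1.342  0.131  1.743  0.125] 0.0
```

```bash
python3 -m crank '[{"dp":[0.0485,-0.001,0],"delta_rot":[0,0,0.0003],"fingers":1},{"dp":[0.0485,-0.001,0],"delta_rot":[0,0,0.0003],"fingers":1},{"dp":[0.0485,-0.001,0],"delta_rot":[0,0,0.0003],"fingers":1},{"dp":[0.0485,-0.001,0],"delta_rot":[0,0,0.0003],"fingers":1},{"dp":[0,0,0.05],"delta_rot":[0,0,0],"fingers":1},{"dp":[0,0,0.05],"delta_rot":[0,0,0],"fingers":1},{"dp":[0,0,0.05],"delta_rot":[0,0,0],"fingers":1},{"dp":[0,0,0.04],"delta_rot":[0,0,0],"fingers":1},{"dp":[0,0,0],"delta_rot":[0,0,0],"fingers":1},{"dp":[0,0,0],"delta_rot":[0,0,0],"fingers":1}]' 90
python3 - <<'E'
from h import *
T=grip(1.495,-.6); to(np.array([.45,.268,.028])-.054*T[:,2],T)
c,p,d=cam("wrist"); cv2.imwrite("pics/w2.png",p[...,::-1])
E
```

```text
t: 3.32
tcp_pos: [0.4559, 0.3249, 0.1173]
tool_rot: [0.702, 0.648, -0.216, 0.201]
force: [0.3, 0.7, 1.1]
finger_gap: 0.999
gripper_force: 0.0
t 3.32 tcp [0.4559 0.3249 0.1173] q [ 0.597  0.854  1.505 -0.487  1.227  0.95 ] gap 0.999 F [0.3 0.7 1.1]
tool mm [ 3.2 -1.5 52. ] norm [ 0.0064 -0.0031  0.1039] rows>= 1.2489239087073776
rot tool deg [-0.04 -0.04 -0.28] norm [-0.0001 -0.0001 -0.0008]
```

View pics/w2.png

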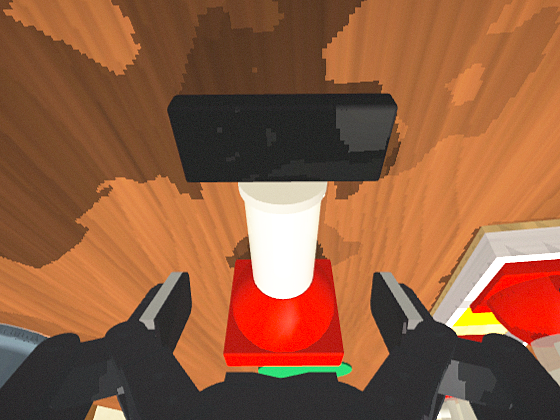

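The tube is centred between the fingers (column about 282), so I advance and close.

```bash
python3 -m crank '[{"dp":[0.006,-0.002,0.035],"delta_rot":[0,0,-0.0008],"fingers":1},{"dp":[0,0,0.035],"delta_rot":[0,0,0],"fingers":1},{"dp":[0,0,0.034],"delta_rot":[0,0,0],"fingers":1},{"dp":[0,0,0],"delta_rot":[0,0,0],"fingers":1},{"dp":[0,0,0],"delta_rot":[0,0,0],"fingers":-1},{"dp":[0,0,0],"delta_rot":[0,0,0],"fingers":-1},{"dp":[0,0,0],"delta_rot":[0,0,0],"fingers":-1},{"dp":[0,0,0],"delta_rot":[0,0,0],"fingers":-1},{"dp":[0,0,0],"delta_rot":[0,0,0],"fingers":-1},{"dp":[0,0,0],"delta_rot":[0,0,0],"fingers":-1},{"dp":[0,0,0],"delta_rot":[0,0,0],"fingers":-1},{"dp":[0,0,0],"delta_rot":[0,0,0],"fingers":-1}]' 90
python3 - <<'E'
from h import *
T=grip(1.495,-.6); to(np.array([.45,.268,.028])-.054*T[:,2],T)
to(np.array([.45,.268,.20])-.054*T[:,2],T)
E
```

```text
t: 4.37
tcp_pos: [0.4541, 0.3002, 0.074]
tool_rot: [0.701, 0.65, -0.215, 0.202]
force: [0.1, 3.0, 6.4]
finger_gap: 0.444
gripper_force: 89.5
t 4.37 tcp [0.4541 0.3002 0.074 ] q [ 0.567  0.907  1.559 -0.528  1.119  0.985] gap 0.444 F [0.1 3.  6.4]
tool mm [-0.8 -1.7  2.3] norm [-0.0015 -0.0034  0.0045] rows>= 0.07019369863353207
rot tool deg [ 0.26 -0.11 -0.07] norm [ 0.0007 -0.0003 -0.0002]
t 4.37 tcp [0.4541 0.3002 0.074 ] q [ 0.567  0.907  1.559 -0.528  1.119  0.985] gap 0.444 F [0.1 3.  6.4]
tool mm [ -97.6   -0.9 -139.9] norm [-0.1952 -0.0019 -0.2797] rows>= 4.09024959395847
rot tool deg [ 0.26 -0.11 -0.07] norm [ 0.0007 -0.0003 -0.0002]
```

Gripped (opening 0.444 × 85 ≈ 38 mm). Now I lift and start turning.

```bash
python3 -m crank '[{"dp":[-0.012,0,-0.018],"delta_rot":[0,0,0],"fingers":-1},{"dp":[-0.024,0,-0.035],"delta_rot":[0,0,0],"fingers":-1},{"dp":[-0.024,0,-0.035],"delta_rot":[0,0,0],"fingers":-1},{"dp":[-0.024,0,-0.035],"delta_rot":[0,0,0],"fingers":-1},{"dp":[-0.024,0,-0.035],"delta_rot":[0,0,0],"fingers":-1},{"dp":[-0.024,0,-0.035],"delta_rot":[0,0,0],"fingers":-1},{"dp":[-0.024,0,-0.035],"delta_rot":[0,0,0],"fingers":-1},{"dp":[-0.024,0,-0.035],"delta_rot":[0,0,0],"fingers":-1},{"dp":[-0.012,0,-0.018],"delta_rot":[0,0,0],"fingers":-1},{"dp":[0,0,0],"delta_rot":[0,0,0],"fingers":-1}]' 90
python3 -m crank '[{"dp":[0,0,0],"delta_rot":[0,0.01,0],"fingers":-1},{"dp":[0,0,0],"delta_rot":[0,0.018,0],"fingers":-1},{"dp":[0,0,0],"delta_rot":[0,0.018,0],"fingers":-1},{"dp":[0,0,0],"delta_rot":[0,0.018,0],"fingers":-1},{"dp":[0,0,0],"delta_rot":[0,0.018,0],"fingers":-1},{"dp":[0,0,0],"delta_rot":[0,0.018,0],"fingers":-1},{"dp":[0,0,0],"delta_rot":[0,0.018,0],"fingers":-1},{"dp":[0,0,0],"delta_rot":[0,0.01,0],"fingers":-1},{"dp":[0,0,0],"delta_rot":[0,0,0],"fingers":-1}]' 90
python3 - <<'E'
from h import *
T=grip(1.495,1.1); to(np.array([.454,-.237,.16])-.054*T[:,2],T)
for n in("side","wrist"):
    c,p,d=cam(n); cv2.imwrite(f"pics/{n}3.png",p[...,::-1])
E
python3 -c "
import cv2
a=cv2.imread('pics/side3.png')[40:260,60:320];b=cv2.imread('pics/wrist3.png')
cv2.imwrite('pics/c3.png',cv2.hconcat([cv2.resize(a,(400,338)),cv2.resize(b,(400,338))]))"
```

```text
t: 5.2
tcp_pos: [0.4535, 0.2997, 0.2451]
tool_rot: [0.701, 0.65, -0.214, 0.202]
force: [0.7, -0.6, -4.0]
finger_gap: 0.441
gripper_force: 90.5
t: 5.95
tcp_pos: [0.4513, 0.2969, 0.241]
tool_rot: [0.731, 0.675, 0.073, -0.07]
force: [0.6, -1.3, -4.8]
finger_gap: 0.444
gripper_force: 90.5
t 5.95 tcp [0.4513 0.2969 0.241 ] q [0.294 0.478 1.776 0.258 0.834 0.204] gap 0.444 F [ 0.6 -1.3 -4.8]
tool mm [-579.7   44.6  -61.7] norm [-1.1594  0.0893 -0.1233] rows>= 14.020674985434272
rot tool deg [-0.12 51.41 -0.26] norm [-0.0003  0.1428 -0.0007]
```

View pics/c3.png

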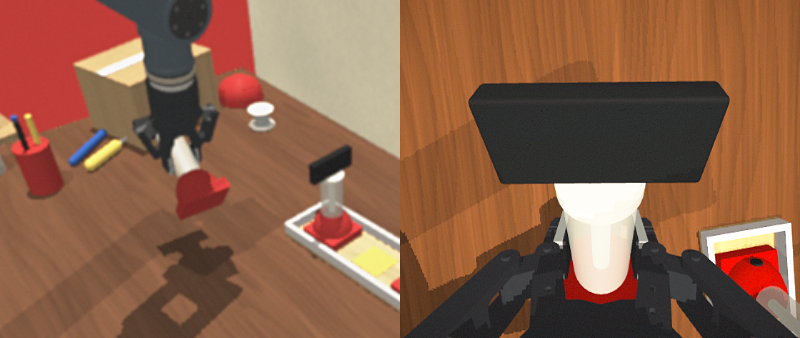

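Lantern held, foot swinging down. I carry it over to the mat at height.

```bash
python3 -m crank '[{"dp":[-0.035,0.0028,-0.008],"delta_rot":[0,0,0],"fingers":-1},{"dp":[-0.0708,0.0055,-0.0159],"delta_rot":[0,0,0],"fingers":-1},{"dp":[-0.0708,0.0055,-0.0159],"delta_rot":[0,0,0],"fingers":-1},{"dp":[-0.0708,0.0055,-0.0159],"delta_rot":[0,0,0],"fingers":-1},{"dp":[-0.0708,0.0055,-0.0159],"delta_rot":[0,0,0],"fingers":-1},{"dp":[-0.0708,0.0055,-0.0159],"delta_rot":[0,0,0],"fingers":-1},{"dp":[-0.0708,0.0055,-0.0159],"delta_rot":[0,0,0],"fingers":-1},{"dp":[-0.0708,0.0055,-0.0159],"delta_rot":[0,0,0],"fingers":-1},{"dp":[-0.0708,0.0055,-0.0159],"delta_rot":[0,0,0],"fingers":-1},{"dp":[-0.0708,0.0055,-0.0159],"delta_rot":[0,0,0],"fingers":-1},{"dp":[-0.0708,0.0055,-0.0159],"delta_rot":[0,0,0],"fingers":-1},{"dp":[-0.0708,0.0055,-0.0159],"delta_rot":[0,0,0],"fingers":-1}]' 90
python3 -m crank '[{"dp":[-0.0708,0.0055,-0.0159],"delta_rot":[0,0,0],"fingers":-1},{"dp":[-0.0708,0.0055,-0.0159],"delta_rot":[0,0,0],"fingers":-1},{"dp":[-0.0708,0.0055,-0.0159],"delta_rot":[0,0,0],"fingers":-1},{"dp":[-0.0708,0.0055,-0.0159],"delta_rot":[0,0,0],"fingers":-1},{"dp":[-0.035,0.0028,-0.008],"delta_rot":[0,0.01,0],"fingers":-1},{"dp":[0,0,0],"delta_rot":[0,0.018,0],"fingers":-1},{"dp":[0,0,0],"delta_rot":[0,0.018,0],"fingers":-1},{"dp":[0,0,0],"delta_rot":[0,0.018,0],"fingers":-1},{"dp":[0,0,0],"delta_rot":[0,0.018,0],"fingers":-1},{"dp":[0,0,0],"delta_rot":[0,0.018,0],"fingers":-1},{"dp":[0,0,0],"delta_rot":[0,0,0],"fingers":-1},{"dp":[0,0,0],"delta_rot":[0,0,0],"fingers":-1}]' 90
python3 - <<'E'
from h import *
T=grip(1.495,1.1); to(np.array([.454,-.237,.16])-.054*T[:,2],T)
s=manip.sense(); g=s["tcp_pos"]+.054*R.from_quat(s["tool_rot"]).as_matrix()[:,2]; print("grasp",g.round(4))
for n in("side","top"):
    c,p,d=cam(n); P=pts(c,d); cv2.imwrite(f"pics/{n}4.png",p[...,::-1])
    hsv=cv2.cvtColor(p,cv2.COLOR_RGB2HSV); H,S=hsv[...,0],hsv[...,1]
    near=(np.abs(P[...,0]-g[0])<.15)&(np.abs(P[...,1]-g[1])<.15)&(P[...,2]>.03)
    red=near&((H<8)|(H>172))&(S>120); q=P[red]
    print(n,"red",red.sum(),q.min(0).round(3) if len(q) else 0,q.max(0).round(3) if len(q) else 0)
E
python3 -c "
import cv2
a=cv2.imread('pics/side4.png')[150:400,180:460];b=cv2.imread('pics/top4.png')[120:340,280:520]
cv2.imwrite('pics/c4.png',cv2.hconcat([cv2.resize(a,(400,357)),cv2.resize(b,(390,357))]))"
```

```text
t: 7.05
tcp_pos: [0.4532, -0.1205, 0.2496]
tool_rot: [0.729, 0.677, 0.074, -0.069]
force: [1.1, -0.3, -3.3]
finger_gap: 0.444
gripper_force: 90.6
t: 8.05
tcp_pos: [0.4535, -0.2831, 0.2509]
tool_rot: [0.671, 0.622, 0.295, -0.275]
force: [-0.1, -0.1, -4.1]
finger_gap: 0.441
gripper_force: 90.5
t 8.05 tcp [ 0.4535 -0.2831  0.2509] q [-0.97   0.689  1.524  0.479  1.628 -1.044] gap 0.441 F [-0.1 -0.1 -4.1]
tool mm [-50.4  -2.9  43.3] norm [-0.1008 -0.0057  0.0865] rows>= 1.594624123867422
rot tool deg [-0.13 15.49 -0.04] norm [-0.0004  0.043  -0.0001]
grasp [ 0.4564 -0.2434  0.2144]
side red 1628 [ 0.341 -0.36   0.129] [ 0.494 -0.094  0.537]
top red 774 [ 0.413 -0.302  0.137] [ 0.495 -0.22   0.252]
```

View pics/c4.png

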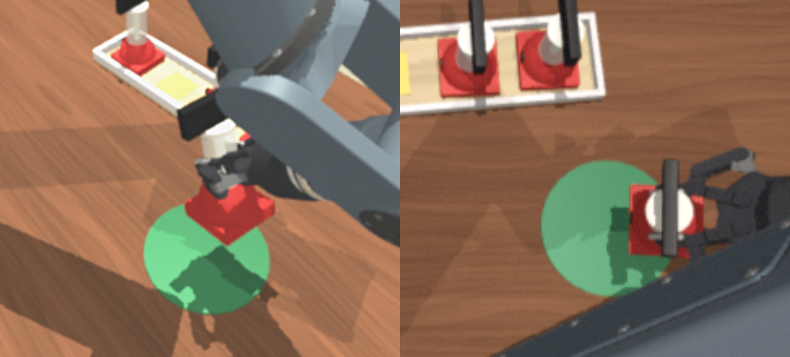

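Almost upright, leaning about 0.24 rad with the foot towards −y. I turn it the rest of the way and measure again.

```bash
python3 -m crank '[{"dp":[0,0,0],"delta_rot":[0,0.013,0],"fingers":-1},{"dp":[0,0,0],"delta_rot":[0,0.014,0],"fingers":-1},{"dp":[0,0,0],"delta_rot":[0,0.013,0],"fingers":-1},{"dp":[0,0,0],"delta_rot":[0,0,0],"fingers":-1},{"dp":[0,0,0],"delta_rot":[0,0,0],"fingers":-1}]' 90
cat > meas.py <<'E'
from h import *
def foot(n,zr,c0=(.454,-.237)):
    c,p,d=cam(n); P=pts(c,d); hsv=cv2.cvtColor(p,cv2.COLOR_RGB2HSV); H,S,V=hsv[...,0],hsv[...,1],hsv[...,2]
    near=(np.hypot(P[...,0]-c0[0],P[...,1]-c0[1])<.1)&(P[...,2]>zr[0])&(P[...,2]<zr[1])&(d>0)
    q=P[near&((H<8)|(H>172))&(S>120)]
    h=P[near&(V<60)]
    print(n,"red",len(q),np.percentile(q,1,0).round(3),np.percentile(q,99,0).round(3))
    return p,q,P,near,V
E
python3 - <<'E'
from meas import *
to([.4535,-.283,.12])
s=manip.sense(); g=s["tcp_pos"]+.054*R.from_quat(s["tool_rot"]).as_matrix()[:,2]; print("grasp",g.round(4))
for n in("top","side"):
    p,q,P,near,V=foot(n,(.08,.4))
    if n=="top":
        s=q[q[:,2]<np.percentile(q[:,2],3)+.02]
        c=s.mean(0); A=np.c_[s[:,:2]-c[:2],np.ones(len(s))]
        for _ in range(6):
            k=np.linalg.lstsq(A,s[:,2],rcond=None)[0]; r=s[:,2]-A@k; m=(np.abs(r)<.004); 
            s=s[m];A=A[m]
        print("plane slope x,y",k.round(3),len(s),c.round(3))
    else:
        # underside-facing side: vertical face normals
        print(np.median(q,0))
E
```

```text
t: 8.57
tcp_pos: [0.4536, -0.2822, 0.2525]
tool_rot: [0.628, 0.584, 0.377, -0.35]
force: [1.0, 0.4, -3.8]
finger_gap: 0.441
gripper_force: 90.7
t 8.57 tcp [ 0.4536 -0.2822  0.2525] q [-1.001  0.773  1.487  0.578  1.818 -1.073] gap 0.441 F [ 1.   0.4 -3.8]
tool mm [-1.173e+02 -1.000e-01  6.180e+01] norm [-0.2345 -0.0003  0.1236] rows>= 3.178414571348605
grasp [ 0.4571 -0.2347  0.2271]
top red 1030 [ 0.416 -0.26   0.149] [ 0.496 -0.197  0.224]
plane slope x,y [ 0.003 -0.071  0.161] 372 [ 0.452 -0.213  0.162]
side red 1115 [ 0.396 -0.309  0.146] [ 0.487 -0.198  0.268]
[ 0.42853904 -0.25419425  0.16424087]
```

```bash
python3 -m crank '[{"dp":[-0.0283,0,0.0149],"delta_rot":[0,0,0],"fingers":-1},{"dp":[-0.0283,0,0.0149],"delta_rot":[0,0,0],"fingers":-1},{"dp":[-0.0283,0,0.0149],"delta_rot":[0,0,0],"fingers":-1},{"dp":[-0.0283,0,0.0149],"delta_rot":[0,0,0],"fingers":-1},{"dp":[-0.0283,0,0.0149],"delta_rot":[0,0,0],"fingers":-1},{"dp":[-0.0283,0,0.0149],"delta_rot":[0,0,0],"fingers":-1},{"dp":[-0.0283,0,0.0149],"delta_rot":[0,0,0],"fingers":-1},{"dp":[-0.014,0,0.0075],"delta_rot":[0,0,0],"fingers":-1},{"dp":[-0.007,0,0.0037],"delta_rot":[0,0,0],"fingers":-1},{"dp":[0,0,0],"delta_rot":[0,0,0],"fingers":-1},{"dp":[0,0,0],"delta_rot":[0,0,0],"fingers":-1}]' 90
python3 - <<'E'
from meas import *
to([.4535,-.283,.12])
for n in("top","side"):
    p,q,P,near,V=foot(n,(.008,.4)); cv2.imwrite(f"pics/{n}5.png",p[...,::-1])
E
python3 -c "
import cv2
a=cv2.imread('pics/side5.png')[220:400,220:420]
cv2.imwrite('pics/c5.png',cv2.resize(a,(600,540)))"
```

```text
t: 9.58
tcp_pos: [0.4536, -0.2829, 0.1288]
tool_rot: [0.628, 0.583, 0.379, -0.35]
force: [0.5, 0.9, -4.0]
finger_gap: 0.439
gripper_force: 90.7
t 9.58 tcp [ 0.4536 -0.2829  0.1288] q [-1.002  0.964  1.497  0.562  1.653 -1.183] gap 0.439 F [ 0.5  0.9 -4. ]
tool mm [-7.8 -0.1  4. ] norm [-0.0157 -0.0002  0.008 ] rows>= 0.21130971008649813
top red 746 [ 0.417 -0.254  0.025] [ 0.497 -0.197  0.108]
side red 632 [ 0.395 -0.309  0.022] [ 0.462 -0.199  0.134]
```

View pics/c5.png

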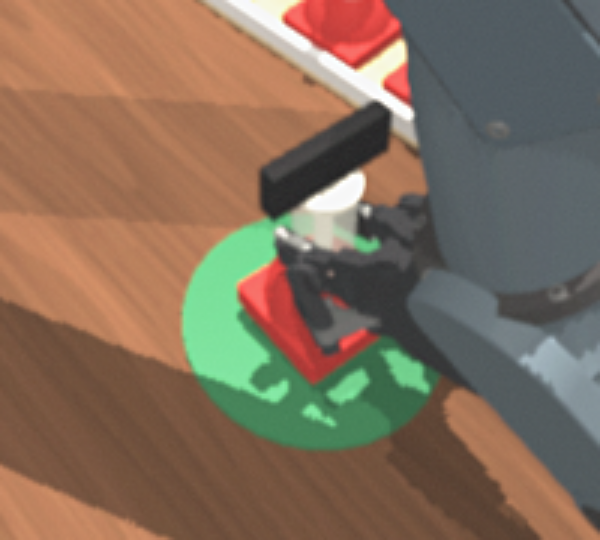

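The lantern hovers upright over the mat (weight still fully on the wrist), so I lower it gently until contact.

```bash
python3 -m crank '[{"dp":[-0.0035,0,0.0019],"delta_rot":[0,0,0],"fingers":-1},{"dp":[-0.0035,0,0.0019],"delta_rot":[0,0,0],"fingers":-1},{"dp":[-0.0035,0,0.0019],"delta_rot":[0,0,0],"fingers":-1},{"dp":[0,0,0],"delta_rot":[0,0,0],"fingers":-1}]' 
python3 -m crank '[{"dp":[-0.0035,0,0.0019],"delta_rot":[0,0,0],"fingers":-1},{"dp":[0,0,0],"delta_rot":[0,0,0],"fingers":-1}]' 
python3 -m crank '[{"dp":[-0.0035,0,0.0019],"delta_rot":[0,0,0],"fingers":-1},{"dp":[0,0,0],"delta_rot":[0,0,0],"fingers":-1}]'
```

```text
t: 10.02
tcp_pos: [0.4535, -0.2827, 0.1227]
tool_rot: [0.628, 0.583, 0.378, -0.35]
force: [-0.2, 0.2, -4.0]
finger_gap: 0.443
gripper_force: 90.7
t: 10.18
tcp_pos: [0.4535, -0.2827, 0.1206]
tool_rot: [0.628, 0.583, 0.378, -0.35]
force: [0.4, -0.6, -3.5]
finger_gap: 0.447
gripper_force: 90.7
t: 10.35
tcp_pos: [0.4535, -0.2827, 0.1186]
tool_rot: [0.628, 0.583, 0.379, -0.35]
force: [0.3, 0.7, -3.2]
finger_gap: 0.445
gripper_force: 90.7
```

```bash
python3 -m crank '[{"dp":[-0.0035,0,0.0019],"delta_rot":[0,0,0],"fingers":-1},{"dp":[0,0,0],"delta_rot":[0,0,0],"fingers":-1}]' 
python3 -m crank '[{"dp":[-0.0035,0,0.0019],"delta_rot":[0,0,0],"fingers":-1},{"dp":[0,0,0],"delta_rot":[0,0,0],"fingers":-1}]'
python3 - <<'E'
from meas import *
c,p,d=cam("top"); P=pts(c,d); 
# handle top & cap heights
V=p.max(-1); m=(np.hypot(P[...,0]-.455,P[...,1]+.237)<.07)&(P[...,2]>.155)&(P[...,2]<.2); q=P[m]; print("handle",len(q),np.percentile(q,[2,50,98],0).round(3))
foot("top",(.008,.1))
E
```

```text
t: 10.52
tcp_pos: [0.4535, -0.2827, 0.1166]
tool_rot: [0.628, 0.583, 0.379, -0.35]
force: [0.3, -0.6, -4.3]
finger_gap: 0.444
gripper_force: 90.7
t: 10.68
tcp_pos: [0.4536, -0.283, 0.1161]
tool_rot: [0.627, 0.583, 0.38, -0.351]
force: [0.1, -2.4, 3.8]
finger_gap: 0.438
gripper_force: 91.7
handle 568 [[ 0.411 -0.24   0.157]
 [ 0.455 -0.229  0.179]
 [ 0.498 -0.223  0.182]]
top red 702 [ 0.418 -0.253  0.017] [ 0.496 -0.197  0.063]
```

Contact made. I release gradually and back off along the approach axis.

```bash
python3 -m crank '[{"dp":[0,0,0],"delta_rot":[0,0,0],"fingers":0},{"dp":[0,0,0],"delta_rot":[0,0,0],"fingers":0.3},{"dp":[0,0,0],"delta_rot":[0,0,0],"fingers":0.8},{"dp":[0,0,0],"delta_rot":[0,0,0],"fingers":1},{"dp":[0,0,0],"delta_rot":[0,0,0],"fingers":1},{"dp":[0,0,0],"delta_rot":[0,0,0],"fingers":1},{"dp":[0,0,0],"delta_rot":[0,0,0],"fingers":1},{"dp":[0,0,0],"delta_rot":[0,0,0],"fingers":1},{"dp":[0,0,0],"delta_rot":[0,0,0],"fingers":1},{"dp":[0,0,0],"delta_rot":[0,0,0],"fingers":1}]' 40
python3 -m crank '[{"dp":[0,0,-0.02],"delta_rot":[0,0,0],"fingers":1},{"dp":[0,0,-0.04],"delta_rot":[0,0,0],"fingers":1},{"dp":[0,0,-0.06],"delta_rot":[0,0,0],"fingers":1},{"dp":[0,0,-0.06],"delta_rot":[0,0,0],"fingers":1},{"dp":[0,0,-0.06],"delta_rot":[0,0,0],"fingers":1},{"dp":[0,0,0],"delta_rot":[0,0,0],"fingers":1}]'
python3 - <<'E'
from meas import *
for n in("top","side"):
    p,q,P,near,V=foot(n,(.012,.3)); cv2.imwrite(f"pics/{n}6.png",p[...,::-1])
    m=near&(P[...,2]>.14)&(P[...,2]<.2); h=P[m]; print("handle",len(h),np.percentile(h,[2,50,98],0).round(3),cv2.minAreaRect((h[:,:2]*1000).astype(np.float32)))
    f=q[q[:,2]<.04]; print("foot",cv2.minAreaRect((f[:,:2]*1000).astype(np.float32)))
to([.455,-.23,.3],grip(1.495,0))
# lane
c,p,d=cam("top");P=pts(c,d);hsv=cv2.cvtColor(p,cv2.COLOR_RGB2HSV).astype(int)
m=(np.abs(hsv[...,0]-25)<5)&(np.abs(hsv[...,1]-131)<45)&(hsv[...,2]>200)&(np.hypot(P[...,0]-.664,P[...,1]-.058)<.06)&(P[...,2]<.02)&(P[...,2]>-.005)
m=cv2.morphologyEx(m.astype(np.uint8),cv2.MORPH_OPEN,np.ones((3,3)))>0
q=P[m]; print("gap",len(q),q.mean(0).round(4),cv2.minAreaRect((q[:,:2]*1000).astype(np.float32)))
m=(np.hypot(P[...,0]-.665,P[...,1]-.005)<.27)&(P[...,0]>.56)&(P[...,0]<.77)&(P[...,2]>.018)&(P[...,2]<.035)&(hsv[...,1]<60)
print("lane",m.sum(),cv2.minAreaRect((P[m][:,:2]*1000).astype(np.float32)))
E
python3 -c "
import cv2
a=cv2.imread('pics/side6.png')[200:400,220:420];b=cv2.imread('pics/top6.png')[190:330,330:470]
cv2.imwrite('pics/c6.png',cv2.hconcat([cv2.resize(a,(400,400)),cv2.resize(b,(400,400))]))"
```

```text
t: 11.62
tcp_pos: [0.4535, -0.2827, 0.1149]
tool_rot: [0.628, 0.583, 0.379, -0.35]
force: [-0.1, 0.2, -0.1]
finger_gap: 0.998
gripper_force: 0.0
t: 12.12
tcp_pos: [0.4456, -0.395, 0.1737]
tool_rot: [0.63, 0.584, 0.378, -0.345]
force: [-0.1, 0.1, -0.0]
finger_gap: 0.999
gripper_force: 0.0
top red 907 [ 0.416 -0.263  0.015] [ 0.496 -0.198  0.143]
handle 756 [[ 0.412 -0.247  0.14 ]
 [ 0.454 -0.234  0.176]
 [ 0.498 -0.222  0.181]] ((455.20404052734375, -239.13380432128906), (42.61537170410156, 89.28569030761719), 67.06889343261719)
foot ((456.04266357421875, -232.61236572265625), (68.24622344970703, 79.52871704101562), 86.29730987548828)
side red 1218 [ 0.417 -0.28   0.013] [ 0.493 -0.2    0.06 ]
handle 906 [[ 0.413 -0.255  0.14 ]
 [ 0.453 -0.244  0.168]
 [ 0.501 -0.231  0.18 ]] ((457.8577880859375, -246.097412109375), (28.469594955444336, 94.01826477050781), 85.58145904541016)
foot ((457.13079833984375, -239.09007263183594), (79.85027313232422, 79.46527099609375), 86.4464111328125)
t 12.22 tcp [ 0.4452 -0.3901  0.1717] q [-1.092  0.964  1.277  0.51   1.871 -1.125] gap 1.002 F [-0.   0.5  0. ]
tool mm [188.6  -2.1  81.2] norm [ 0.3773 -0.0043  0.1625] rows>= 4.9256477667679075
rot tool deg [ 1.700e-01 -6.196e+01  4.000e-02] norm [ 5.000e-04 -1.721e-01  1.000e-04]
gap 745 [0.665  0.0589 0.0069] ((665.5774536132812, 58.89830780029297), (63.23723602294922, 61.852657318115234), 4.627799034118652)
lane 2067 ((669.0641479492188, 4.1993560791015625), (117.87580108642578, 470.6625061035156), 4.680537223815918)
```

View pics/c6.png

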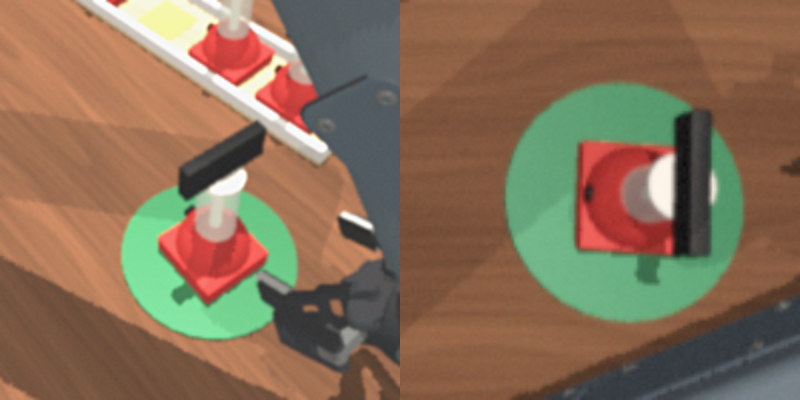

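Standing on the mat, upright and released, at about (0.457, −0.239) with its handle 4° off x. The gap is at (0.665, 0.059) and lane x points at +4.7°. I raise the tool and turn it straight down.

```bash
python3 -m crank '[{"dp":[0.0575,0,-0.03],"delta_rot":[0,0,0],"fingers":1},{"dp":[0.0575,0,-0.03],"delta_rot":[0,0,0],"fingers":1},{"dp":[0.0575,0,-0.03],"delta_rot":[0,0,0],"fingers":1},{"dp":[0.0575,0,-0.03],"delta_rot":[0,0,0],"fingers":1},{"dp":[0,0,0],"delta_rot":[0,-0.0191,0],"fingers":1},{"dp":[0,0,0],"delta_rot":[0,-0.0191,0],"fingers":1},{"dp":[0,0,0],"delta_rot":[0,-0.0191,0],"fingers":1},{"dp":[0,0,0],"delta_rot":[0,-0.0191,0],"fingers":1},{"dp":[0,0,0],"delta_rot":[0,-0.0191,0],"fingers":1},{"dp":[0,0,0],"delta_rot":[0,-0.0191,0],"fingers":1},{"dp":[0,0,0],"delta_rot":[0,-0.0191,0],"fingers":1},{"dp":[0,0,0],"delta_rot":[0,-0.0191,0],"fingers":1}]'
python3 -m crank '[{"dp":[0,0,0],"delta_rot":[0,-0.019,0],"fingers":1},{"dp":[0,0,0],"delta_rot":[0,0,0.0192],"fingers":1},{"dp":[0,0,0],"delta_rot":[0,0,0.0192],"fingers":1},{"dp":[0,0,0],"delta_rot":[0,0,0.0192],"fingers":1},{"dp":[0,0,0],"delta_rot":[0,0,0.0192],"fingers":1},{"dp":[0,0,0],"delta_rot":[0,0,0.0192],"fingers":1},{"dp":[0,0,0],"delta_rot":[0,0,0.0192],"fingers":1},{"dp":[0,0,0],"delta_rot":[0,0,0.0192],"fingers":1},{"dp":[0,0,0],"delta_rot":[0,0,0.0192],"fingers":1},{"dp":[0,0,0],"delta_rot":[0,0,0.0192],"fingers":1},{"dp":[0,0,0],"delta_rot":[0,0,0.0192],"fingers":1},{"dp":[0,0,0],"delta_rot":[0,0,0.0192],"fingers":1}]'
python3 -m crank '[{"dp":[0,0,0],"delta_rot":[0,0,0.0192],"fingers":1},{"dp":[0,0,0],"delta_rot":[0,0,0.0188],"fingers":1},{"dp":[0,0,0],"delta_rot":[0,0,0],"fingers":1},{"dp":[0,0,0],"delta_rot":[0,0,0],"fingers":1}]'
python3 -c "
from h import *
to([.457,-.24,.30],grip(-.07,0))"
```

```text
t: 13.27
tcp_pos: [0.4451, -0.3861, 0.3004]
tool_rot: [0.731, 0.679, 0.044, -0.041]
force: [0.5, 0.3, -0.9]
finger_gap: 0.999
gripper_force: 0.0
t: 14.27
tcp_pos: [0.4449, -0.3855, 0.2994]
tool_rot: [0.997, 0.082, -0.0, -0.004]
force: [-1.1, 0.2, 0.1]
finger_gap: 1.001
gripper_force: 0.0
t: 14.6
tcp_pos: [0.4451, -0.3862, 0.2998]
tool_rot: [0.999, -0.033, -0.0, -0.003]
force: [-0.5, 0.9, -0.3]
finger_gap: 1.002
gripper_force: 0.0
t 14.6 tcp [ 0.4451 -0.3862  0.2998] q [-0.906  0.485  1.527  0.004  1.135  0.729] gap 1.002 F [-0.5  0.9 -0.3]
tool mm [   2.3 -146.6    0.8] norm [ 0.0045 -0.2933  0.0016] rows>= 3.5172317288673627
rot tool deg [-0.38  0.03  0.23] norm [-0.0011  0.0001  0.0006]
```

```bash
python3 -m crank '[{"dp":[0.001,-0.06,0],"delta_rot":[-0.001,0,0.0006],"fingers":1},{"dp":[0.001,-0.06,0],"delta_rot":[0,0,0],"fingers":1},{"dp":[0.001,-0.06,0],"delta_rot":[0,0,0],"fingers":1},{"dp":[0.001,-0.06,0],"delta_rot":[0,0,0],"fingers":1},{"dp":[0,-0.053,0],"delta_rot":[0,0,0],"fingers":1},{"dp":[0,0,0],"delta_rot":[0,0,0],"fingers":1},{"dp":[0,0,0],"delta_rot":[0,0,0],"fingers":1}]'
python3 - <<'E'
from meas import *
for n in("wrist","side"):
    c,p,d=cam(n);P=pts(c,d); 
    m=(np.hypot(P[...,0]-.455,P[...,1]+.24)<.06)&(P[...,2]>.168)&(P[...,2]<.19)&(p.max(-1)<70); h=P[m]
    print(n,len(h)); 
    if len(h)>20: print(np.percentile(h,[1,50,99],0).round(3),cv2.minAreaRect((h[:,:2]*1000).astype(np.float32)))
    if n=="wrist": cv2.imwrite("pics/w7.png",p[...,::-1])
to([.457,-.24,.218],grip(-.07,0))
E
```

```text
t: 15.18
tcp_pos: [0.4578, -0.2397, 0.3005]
tool_rot: [0.999, -0.034, 0.0, 0.001]
force: [0.7, -0.5, -0.7]
finger_gap: 1.002
gripper_force: 0.0
wrist 2153
[[ 0.413 -0.248  0.172]
 [ 0.454 -0.239  0.178]
 [ 0.503 -0.23   0.179]] ((457.2117614746094, -238.94650268554688), (13.557304382324219, 91.54730987548828), 85.64067840576172)
side 402
[[ 0.412 -0.248  0.168]
 [ 0.452 -0.241  0.178]
 [ 0.499 -0.231  0.18 ]] ((457.21875, -239.82965087890625), (13.036707878112793, 90.25825500488281), 85.52459716796875)
t 15.28 tcp [ 0.4583 -0.242   0.3007] q [-7.010e-01  3.880e-01  1.703e+00 -1.000e-03  1.048e+00  9.420e-01] gap 1.0 F [0.5 0.5 0.1]
tool mm [-1.6 -2.1 82.7] norm [-0.0031 -0.0041  0.1654] rows>= 1.983865329116047
rot tool deg [ 0.14 -0.1  -0.11] norm [ 0.0004 -0.0003 -0.0003]
```

View pics/w7.png

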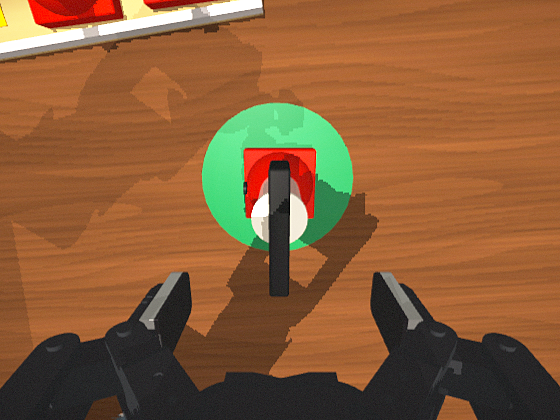

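The handle is centred between the fingers (column 280) at (0.457, −0.239), top at z 0.178. Descend and grip.

```bash
python3 -m crank '[{"dp":[-0.002,-0.002,0.05],"delta_rot":[0,0,0.001],"fingers":1},{"dp":[0,-0.002,0.05],"delta_rot":[0,0,0],"fingers":1},{"dp":[0,0,0.04],"delta_rot":[0,0,0],"fingers":1},{"dp":[0,0,0.025],"delta_rot":[0,0,0],"fingers":1},{"dp":[0,0,0],"delta_rot":[0,0,0],"fingers":0.3},{"dp":[0,0,0],"delta_rot":[0,0,0],"fingers":-0.1},{"dp":[0,0,0],"delta_rot":[0,0,0],"fingers":-0.4},{"dp":[0,0,0],"delta_rot":[0,0,0],"fingers":-0.6},{"dp":[0,0,0],"delta_rot":[0,0,0],"fingers":-1},{"dp":[0,0,0],"delta_rot":[0,0,0],"fingers":-1},{"dp":[0,0,0],"delta_rot":[0,0,0],"fingers":-1},{"dp":[0,0,0],"delta_rot":[0,0,0],"fingers":-1}]' 70
python3 -m crank '[{"dp":[0,0,0],"delta_rot":[0,0,0],"fingers":-1},{"dp":[0,0,0],"delta_rot":[0,0,0],"fingers":-1},{"dp":[0,0,0],"delta_rot":[0,0,0],"fingers":-1},{"dp":[0,0,0],"delta_rot":[0,0,0],"fingers":-1}]' 70
```

```text
t: 16.28
tcp_pos: [0.4576, -0.2398, 0.2189]
tool_rot: [0.999, -0.04, 0.001, 0.001]
force: [-0.2, 2.1, 4.9]
finger_gap: 0.157
gripper_force: 69.2
t: 16.62
tcp_pos: [0.4576, -0.2398, 0.2189]
tool_rot: [0.999, -0.04, 0.001, 0.001]
force: [-1.2, 0.6, 6.8]
finger_gap: 0.155
gripper_force: 69.4
```

```bash
python3 -m crank '[{"dp":[0,0,-0.01],"delta_rot":[0,0,0],"fingers":-1},{"dp":[0,0,-0.02],"delta_rot":[0,0,0],"fingers":-1},{"dp":[0,0,-0.03],"delta_rot":[0,0,0],"fingers":-1},{"dp":[0,0,-0.03],"delta_rot":[0,0,0],"fingers":-1},{"dp":[0,0,-0.03],"delta_rot":[0,0,0],"fingers":-1},{"dp":[0,0,-0.03],"delta_rot":[0,0,0],"fingers":-1},{"dp":[0,0,-0.01],"delta_rot":[0,0,0],"fingers":-1},{"dp":[0,0,0],"delta_rot":[0,0,-0.0063],"fingers":-1},{"dp":[0,0,0],"delta_rot":[0,0,-0.0063],"fingers":-1},{"dp":[0,0,0],"delta_rot":[0,0,-0.0063],"fingers":-1},{"dp":[0,0,0],"delta_rot":[0,0,-0.0063],"fingers":-1},{"dp":[0,0,0],"delta_rot":[0,0,0],"fingers":-1}]' 70
python3 -c "
from h import *
to([.48,.05,.30],grip(.082,0));to([.665,.059,.30])"
```

```text
t: 17.62
tcp_pos: [0.4568, -0.2393, 0.2977]
tool_rot: [0.999, 0.039, 0.0, 0.001]
force: [-0.6, -0.0, -3.3]
finger_gap: 0.156
gripper_force: 68.2
t 17.62 tcp [ 0.4568 -0.2393  0.2977] q [-6.990e-01  3.890e-01  1.711e+00 -1.000e-03  1.040e+00  7.930e-01] gap 0.156 F [-0.6 -0.  -3.3]
tool mm [  46.  -286.6   -2.6] norm [ 0.0919 -0.5731 -0.0053] rows>= 6.960372861237149
rot tool deg [ 0.06  0.   -0.17] norm [ 0.0002  0.     -0.0005]
t 17.62 tcp [ 0.4568 -0.2393  0.2977] q [-6.990e-01  3.890e-01  1.711e+00 -1.000e-03  1.040e+00  7.930e-01] gap 0.156 F [-0.6 -0.  -3.3]
tool mm [ 231.1 -281.    -2.6] norm [ 0.4622 -0.5619 -0.0053] rows>= 8.72405962195709
```

```bash
python3 -m crank '[{"dp":[0.004,-0.026,0],"delta_rot":[0,0,0],"fingers":-1},{"dp":[0.0084,-0.0521,0],"delta_rot":[0,0,0],"fingers":-1},{"dp":[0.0084,-0.0521,0],"delta_rot":[0,0,0],"fingers":-1},{"dp":[0.0084,-0.0521,0],"delta_rot":[0,0,0],"fingers":-1},{"dp":[0.0084,-0.0521,0],"delta_rot":[0,0,0],"fingers":-1},{"dp":[0.0084,-0.0521,0],"delta_rot":[0,0,0],"fingers":-1},{"dp":[0.0084,-0.0521,0],"delta_rot":[0,0,0],"fingers":-1},{"dp":[0.0084,-0.0521,0],"delta_rot":[0,0,0],"fingers":-1},{"dp":[0.0084,-0.0521,0],"delta_rot":[0,0,0],"fingers":-1},{"dp":[0.0084,-0.0521,0],"delta_rot":[0,0,0],"fingers":-1},{"dp":[0.0084,-0.0521,0],"delta_rot":[0,0,0],"fingers":-1},{"dp":[0.004,-0.026,0],"delta_rot":[0,0,0],"fingers":-1}]' 70
python3 -m crank '[{"dp":[0,0,0],"delta_rot":[0,0,0],"fingers":-1},{"dp":[0,0,0],"delta_rot":[0,0,0],"fingers":-1}]'
python3 - <<'E'
from meas import *
to([.665,.059,.30],grip(.082,0))
s=manip.sense()
for n in("top","side"):
    p,q,P,near,V=foot(n,(.05,.3),s["tcp_pos"][:2]); f=q[q[:,2]<.118]; print("foot",len(f),cv2.minAreaRect((f[:,:2]*1000).astype(np.float32)),s["tcp_pos"].round(4))
    cv2.imwrite(f"pics/{n}8.png",p[...,::-1])
E
```

```text
t: 18.62
tcp_pos: [0.4796, 0.0531, 0.2974]
tool_rot: [0.999, 0.04, 0.0, -0.0]
force: [-0.4, -0.6, -3.1]
finger_gap: 0.151
gripper_force: 68.6
t: 18.78
tcp_pos: [0.4799, 0.0509, 0.2974]
tool_rot: [0.999, 0.04, 0.0, 0.001]
force: [-0.1, -0.2, -2.9]
finger_gap: 0.156
gripper_force: 68.8
t 18.78 tcp [0.4799 0.0509 0.2974] q [-0.125  0.346  1.788 -0.002  1.006  1.366] gap 0.156 F [-0.1 -0.2 -2.9]
tool mm [185.1   6.8  -2.5] norm [ 0.3702  0.0135 -0.005 ] rows>= 4.442568126130201
rot tool deg [ 0.12 -0.01 -0.1 ] norm [ 0.0003 -0.     -0.0003]
top red 498 [0.432 0.009 0.088] [0.469 0.087 0.255]
foot 320 ((452.7071838378906, 48.6401252746582), (32.96559524536133, 80.0170669555664), 2.940373659133911) [0.4799 0.0509 0.2974]
side red 972 [0.438 0.007 0.085] [0.52  0.085 0.139]
foot 620 ((479.3887634277344, 49.787986755371094), (81.07514953613281, 82.40055847167969), 5.448313236236572) [0.4799 0.0509 0.2974]
```

The foot is directly under the tool and squared to about 5°. I move over the gap and go down part way.

```bash
python3 -m crank '[{"dp":[0.02,0.0014,0],"delta_rot":[0,0,0],"fingers":-1},{"dp":[0.045,0.0014,0],"delta_rot":[0,0,0],"fingers":-1},{"dp":[0.055,0.0014,0],"delta_rot":[0,0,0],"fingers":-1},{"dp":[0.055,0.0014,0],"delta_rot":[0,0,0],"fingers":-1},{"dp":[0.055,0.0014,0],"delta_rot":[0,0,0],"fingers":-1},{"dp":[0.055,0.0014,0],"delta_rot":[0,0,0],"fingers":-1},{"dp":[0.045,0.0014,0],"delta_rot":[0,0,0],"fingers":-1},{"dp":[0.03,0.0014,0],"delta_rot":[0,0,0],"fingers":-1},{"dp":[0.01,0,0],"delta_rot":[0,0,0],"fingers":-1},{"dp":[0,0,0],"delta_rot":[0,0,0],"fingers":-1},{"dp":[0,0,0],"delta_rot":[0,0,0],"fingers":-1}]' 70
python3 - <<'E'
from meas import *
to([.665,.059,.221],grip(.082,0))
s=manip.sense()
for n in("side","top"):
    p,q,P,near,V=foot(n,(.078,.3),s["tcp_pos"][:2]); f=q[(q[:,2]<.118)]; print("foot",len(f),cv2.minAreaRect((f[:,:2]*1000).astype(np.float32)),s["tcp_pos"].round(4))
    cv2.imwrite(f"pics/{n}9.png",p[...,::-1])
E
python3 -c "
import cv2
a=cv2.imread('pics/side9.png')[100:300,210:410];b=cv2.imread('pics/top9.png')[90:230,180:420]
cv2.imwrite('pics/c9.png',cv2.hconcat([cv2.resize(a,(300,300)),cv2.resize(b,(500,300))]))"
```

```text
t: 19.8
tcp_pos: [0.6648, 0.0579, 0.297]
tool_rot: [0.999, 0.039, -0.001, 0.001]
force: [-0.5, -0.9, -3.4]
finger_gap: 0.151
gripper_force: 68.8
t 19.8 tcp [0.6648 0.0579 0.297 ] q [-0.08   0.594  1.324 -0.002  1.225  1.415] gap 0.151 F [-0.5 -0.9 -3.4]
tool mm [ 0.4 -1.2 76. ] norm [ 0.0008 -0.0024  0.152 ] rows>= 1.82277278903243
rot tool deg [ 0.1   0.09 -0.27] norm [ 0.0003  0.0003 -0.0007]
side red 788 [0.622 0.015 0.085] [0.702 0.093 0.139]
foot 512 ((663.1629028320312, 56.78428649902344), (81.11317443847656, 80.54335021972656), 4.8167901039123535) [0.6648 0.0579 0.297 ]Traceback (most recent call last):
  File "<stdin>", line 5, in <module>
  File "meas.py", line 7, in foot
    print(n,"red",len(q),np.percentile(q,1,0).round(3),np.percentile(q,99,0).round(3))
                         ~~~~~~~~~~~~~^^^^^^^
    return _quantile_unchecked(
        a, q, axis, out, overwrite_input, method, keepdims, weights)
    return _ureduce(a,
                    func=_quantile_ureduce_func,
    ...<5 lines>...
                    overwrite_input=overwrite_input,
                    method=method)
    r = func(a, **kwargs)
    result = _quantile(arr,
                       quantiles=q,
    ...<2 lines>...
                       out=out,
                       weights=wgt)
    slices_having_nans = np.isnan(arr[-1, ...])
                                  ~~~^^^^^^^^^
IndexError: index -1 is out of bounds for axis 0 with size 0
[ WARN:0@0.022] global loadsave.cpp:275 findDecoder imread_('pics/top9.png'): can't open/read file: check file path/integrity
Traceback (most recent call last):
TypeError: 'NoneType' object is not subscriptable
```

The foot is at (0.663, 0.057) and squared at 4.8°, within 2.5 mm of the gap centre. Lowering.

```bash
python3 -m crank '[{"dp":[0.003,-0.004,0.015],"delta_rot":[0,0,0],"fingers":-1},{"dp":[0,0,0.03],"delta_rot":[0,0,0],"fingers":-1},{"dp":[0,0,0.03],"delta_rot":[0,0,0],"fingers":-1},{"dp":[0,0,0.03],"delta_rot":[0,0,0],"fingers":-1},{"dp":[0,0,0.02],"delta_rot":[0,0,0],"fingers":-1},{"dp":[0,0,0.011],"delta_rot":[0,0,0],"fingers":-1},{"dp":[0,0,0],"delta_rot":[0,0,0],"fingers":-1},{"dp":[0,0,0],"delta_rot":[0,0,0],"fingers":-1}]' 70
python3 -m crank '[{"dp":[0,0,0.004],"delta_rot":[0,0,0],"fingers":-1},{"dp":[0,0,0.004],"delta_rot":[0,0,0],"fingers":-1},{"dp":[0,0,0],"delta_rot":[0,0,0],"fingers":-1}]'
python3 -m crank '[{"dp":[0,0,0.003],"delta_rot":[0,0,0],"fingers":-1},{"dp":[0,0,0],"delta_rot":[0,0,0],"fingers":-1}]'
```

```text
t: 20.57
tcp_pos: [0.667, 0.0605, 0.2299]
tool_rot: [0.999, 0.039, 0.001, 0.001]
force: [0.6, 0.4, -3.5]
finger_gap: 0.153
gripper_force: 68.7
t: 20.82
tcp_pos: [0.6671, 0.0605, 0.2262]
tool_rot: [0.999, 0.039, 0.001, 0.001]
force: [0.6, 0.7, -3.4]
finger_gap: 0.149
gripper_force: 68.7
t: 20.98
tcp_pos: [0.667, 0.0604, 0.2244]
tool_rot: [0.999, 0.039, 0.001, 0.001]
force: [-0.6, -0.1, -4.4]
finger_gap: 0.15
gripper_force: 68.7
```

```bash
python3 -m crank '[{"dp":[0,0,0.003],"delta_rot":[0,0,0],"fingers":-1},{"dp":[0,0,0],"delta_rot":[0,0,0],"fingers":-1}]'
python3 -m crank '[{"dp":[0,0,0.003],"delta_rot":[0,0,0],"fingers":-1},{"dp":[0,0,0],"delta_rot":[0,0,0],"fingers":-1}]'
python3 -m crank '[{"dp":[0,0,0.002],"delta_rot":[0,0,0],"fingers":-1},{"dp":[0,0,0],"delta_rot":[0,0,0],"fingers":-1}]'
```

```text
t: 21.15
tcp_pos: [0.6669, 0.0605, 0.2227]
tool_rot: [0.999, 0.039, 0.0, 0.001]
force: [-0.2, 0.6, -3.8]
finger_gap: 0.151
gripper_force: 68.7
t: 21.32
tcp_pos: [0.667, 0.0605, 0.2211]
tool_rot: [0.999, 0.039, 0.001, 0.001]
force: [0.2, 0.3, -3.5]
finger_gap: 0.154
gripper_force: 68.9
t: 21.48
tcp_pos: [0.667, 0.0606, 0.2211]
tool_rot: [0.999, 0.039, 0.001, 0.001]
force: [-2.0, 0.9, 1.5]
finger_gap: 0.152
gripper_force: 69.3
```

Contact at the expected height. Release, rise straight up, and check.

```bash
python3 -m crank '[{"dp":[0,0,0.001],"delta_rot":[0,0,0],"fingers":-0.6},{"dp":[0,0,0],"delta_rot":[0,0,0],"fingers":-0.4},{"dp":[0,0,0],"delta_rot":[0,0,0],"fingers":0},{"dp":[0,0,0],"delta_rot":[0,0,0],"fingers":0.5},{"dp":[0,0,0],"delta_rot":[0,0,0],"fingers":0.5},{"dp":[0,0,0],"delta_rot":[0,0,0],"fingers":0.5},{"dp":[0,0,-0.02],"delta_rot":[0,0,0],"fingers":0.5},{"dp":[0,0,-0.04],"delta_rot":[0,0,0],"fingers":0.5},{"dp":[0,0,-0.06],"delta_rot":[0,0,0],"fingers":0.5},{"dp":[0,0,-0.06],"delta_rot":[0,0,0],"fingers":0.5},{"dp":[0,0,-0.06],"delta_rot":[0,0,0],"fingers":0.5},{"dp":[0,0,0],"delta_rot":[0,0,0],"fingers":0.5}]' 30
python3 - <<'E'
from meas import *
p,q,P,near,V=foot("side",(.016,.3),(.665,.059)); f=q[q[:,2]<.04]; print("foot",len(f),cv2.minAreaRect((f[:,:2]*1000).astype(np.float32)))
m=near&(P[...,2]>.165)&(P[...,2]<.2)&(V<70); h=P[m]; print("handle",len(h),np.percentile(h,[2,50,98],0).round(3),cv2.minAreaRect((h[:,:2]*1000).astype(np.float32)))
cv2.imwrite("pics/c10.png",cv2.resize(p[100:300,210:450,::-1],(720,600)))
to([.667,.06,.34])
E
```

```text
t: 22.48
tcp_pos: [0.6698, 0.0606, 0.3484]
tool_rot: [0.999, 0.039, 0.008, 0.002]
force: [0.3, -0.4, 1.0]
finger_gap: 0.751
gripper_force: 0.0
side red 1086 [ 0.622 -0.037  0.017] [0.703 0.151 0.063]
foot 619 ((665.9708251953125, 59.515968322753906), (81.38522338867188, 188.22738647460938), 4.704113006591797)
handle 230 [[0.621 0.05  0.166]
 [0.661 0.056 0.178]
 [0.708 0.066 0.182]] ((661.8812255859375, 105.13639068603516), (88.76612091064453, 107.36127471923828), 4.100914001464844)
t 22.53 tcp [0.6687 0.0607 0.3454] q [-0.075  0.55   1.266 -0.002  1.313  1.418] gap 0.751 F [-0.9 -1.4 -0.3]
tool mm [-1.8  0.5  5.4] norm [-0.0037  0.001   0.0108] rows>= 0.1370396761365718
```

View pics/c10.png

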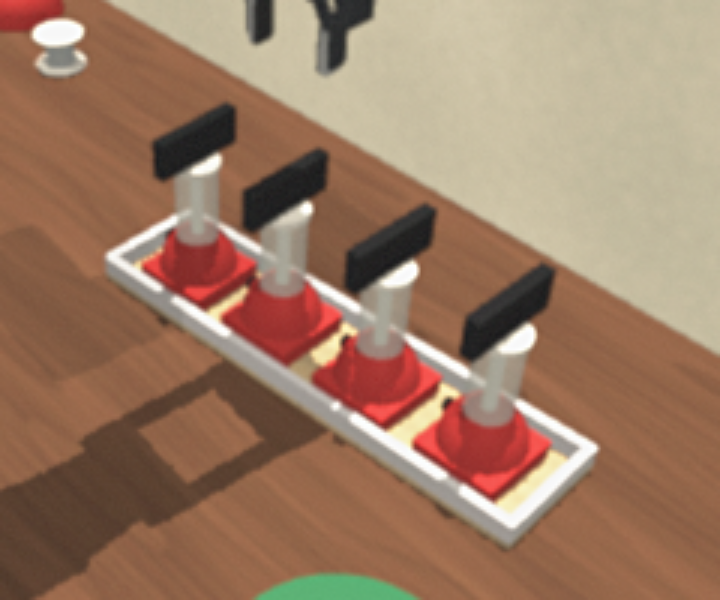

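All four lanterns stand squared in the lane. The moved one is second from the left, at about (283, 250) in the crop, and the gripper is clear above it. Handing in.

```bash
python3 -m crank '[{"dp":[0,0,0],"delta_rot":[0,0,0],"fingers":0.5},{"dp":[0,0,0],"delta_rot":[0,0,0],"fingers":0.5},{"dp":[0,0,0],"delta_rot":[0,0,0],"fingers":0.5}]' >/dev/null; python3 -c "
from station import manip
print(manip.sign_off())"
```

```text
the job is handed in; nothing more can be done
None
```

The lantern was stood upright on the green mat and let go. It was then lifted by its handle and now stands on the yellow square, squared with its neighbours and released; I handed the job in at about 23 s of the 58 s allowed, and no verdict came back.

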